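# Release a lock case from a ratchet clamp and rack it

## Robot

A 6-joint arm with a two-finger parallel gripper is mounted at the origin on a cart in front of the work surface, level with it; the furniture and walls round the work are solid. World frame = base frame: x ahead of the robot, y to its left, z up, the work surface at z = 0. Lengths are in m, angles in degrees, forces in N, time in s.
With the tool pointing down it reaches from about 0.25 to 0.725 m from the base axis. Payload 9.7 kg.
Tool frame: the origin (TCP) lies at the centre of the arm's flange, where the gripper is bolted on; the fingertips stand bot.tips_ahead ahead of it and the grasp point (between the pads) lies 155 mm ahead of it (bot.tips_ahead is the distance from the TCP to the fingertips, in m); z points along the fingers, y is the line along which they close (so a half turn about z gives the same grasp; the last joint's range is limited). The gripper opens to 85 mm and grips with 20 to 120 N. Pads are 22 mm wide; open, the fingers measure 114 mm over their backs; the gripper's body (76 mm by 85 mm) begins 54 mm behind the grasp point. The pads swing forward as they close: fully open they stand 13 mm farther back than shut.
Start: joints at [0, 4.979, 10.078, 95.1, 0, 90], TCP at [0.55, 0, 0.405] pointing down, gripper open.
Joint ranges: [-179.16, 179.16], [-48.56, 103.87], [-65.8, 70.77], [-126.05, 130.52], [-82.76, 87.17], [-180, 180]. Speed limits (degrees/s): [127.2, 127.2, 147.25, 180, 180, 180].

## Interface

Orientations are given as [roll, pitch, yaw] about the fixed x, y, z axes, in that order (R = Rz(yaw) Ry(pitch) Rx(roll)).
In Python, from workcell import bot gives the robot as it stands.
- The arm moves only by the tool drive_tool, never from a script. Its argument "plan" is a list of rows, each an object of numbers: "dx", "dy", "dz": the shift along the tool's x, y, z in m; "roll": the turn about the tool's z in rad; "hand": the finger opening in m, from 0 to 0.0854. In form: [{"dx": .., "dy": .., "dz": .., "roll": .., "hand": ..}, ...]. A call has 1 to 20 rows; each row is the pose to reach, as a shift and turn from the pose commanded when the call began, along the tool's axes at that moment; what a row does not reach only later rows make up. A row lasts 1/12 s, in which the tool goes at most 41.7 mm and 7.16 degrees, less where a joint would pass 70% of its speed; a pose out of reach is approached as far as the arm can. A call with a gripper value outside its range is refused whole. The fingers move at their own pace and stop on an object; "force" is the grip in N (left out, the last holds). Time passes only in rows, so rows that repeat a pose let the fingers close. It gives the time, the measured TCP pose, the force and the opening at its end, in the units of the state.
- bot.get_obs(): the state, without advancing time (a new reading comes with each control period).
- bot.camera(name): name is "scene" or "side" or "wrist"; returns a dict with "frame" (420x560x3 uint8, red, green, blue), "z_map" (420x560 float32, m along the optical axis (not along the pixel's ray), 0 where there is no reading), "mtx" (3x3 intrinsics, pixels), "k1" (the pictures are not rectified: a ray, as slopes to the right and down, at radius r is drawn at 1 + k1 r^2 times it, then the intrinsics apply), "R" (3x3) and "t" (3): a world point X has camera coordinates R X + t. Camera axes: x right, y down, z forward; pixel columns grow to the right and rows downward; lengths in m; the calibration is good to about 2 mm. A picture is of the moment at which its call begins.
- bot.job_done(): hands the job in, once; it reports no verdict.
The state is a dict: "time": time; "q": joint angles; "qd": joint speeds; "joint_efforts": joint torques, N m; "ee_pos": TCP position; "tcp_rot": TCP orientation; "wrist_force": force on the tool from outside, world axes, zero at the start; "torque": the same for the moment, N m; "opening": finger opening in m.
Only numpy, scipy, OpenCV 4.12 (cv2) and the standard library are available. Lean on these libraries where they do the work, as an engineer would, in place of code of your own. Each camera call takes 0.05 s, during which the arm holds its last target. There are 200 camera calls.

## Task

Free the lock case from the ratchet clamp and stand it upright in the empty stall of the wooden lock rack. First lift the wooden block out of the way behind the clamp's sliding jaw and put it down on the bench, then raise the sprung pawl off the ratchet wheel and keep it up until the jaw has run fully back with the lock case still standing in the clamp; let the pawl drop back onto the wheel before you take the lock. Hold the lock case lightly (about 15 N of grip, its thin cover dents at 40 N), set it down rather than dropping it, and leave everything else as it stands.

Things in the scene. Friction and masses are not known exactly. Their poses are not given: they have to be found in the camera images.
- clamp: Ratchet clamp, fixed to the bench: dark steel base 100 (x) x 290 (y) x 10 mm, origin at the centre of its underside. In its frame: grey fixed jaw at y -138 to -115 mm, 90 mm wide (x), top 70 mm up; then the lock case; then the sliding jaw (90 mm wide, top 72 mm), which runs along +y to open; then the gap, pawl fork, ratchet wheel and knob.
- jaw_gap (a point): Middle of the gap behind the clamped sliding jaw, on the slideway (44 mm wide in x, 30 mm above the bench), at the clamp's y -40 mm. The gap is 64 mm long, from the jaw's back to the pawl fork (48 mm wide in x, 14 mm thick, top 110 mm up). A thing standing in it stops the jaw short.
- wheel_axle (a point): Centre of the upright saw-toothed steel ratchet wheel, 80 mm in diameter, 16 mm thick, axle along the clamp's x, at the clamp's y 56 mm, 56 mm above the bench. The pawl lies over its top, from the fork to the knob beyond the wheel.
- jaw (a joint): Travel of the sliding jaw along the clamp's +y, m: 0 clamped, 0.050 fully back. A damped return spring (10 N clamped, 6 N open) runs it back by itself while the pawl is off the wheel (about 1 s in all); a pawl let go too soon drops into the next tooth (every 7 mm of travel) and stops it.
- pawl (a joint): Angle of the pawl, rad: 0 in the teeth, grows as its knob is lifted, stop at 0.5. Its nose clears the teeth above about 0.10 (knob raised 12 mm); 0.15 to 0.25 is a good lift. Spring and load press it down with 3 to 6 N at the knob; let go, it falls back by itself.
- pawl_knob (a point): Middle of the stem of the pawl's upright black knob, about 140 mm above the bench: stem 14 mm in diameter, from 18 mm below to 18 mm above this point; above it a mushroom head 24 mm in diameter, 10 mm tall; below it a foot 22 mm in diameter. The pawl's 12 mm thick arm leaves the foot towards the clamp's -y, its top 24 mm below this point. Pinch the stem from above.
- pawl_pivot (a point): Pivot of the pawl, 117 mm from the knob towards the clamp's -y and 40 mm lower; the knob swings up about it, round the clamp's x axis.
- lock_case: Lock case to be freed: steel mortice lock, about 0.55 kg, standing on its long edge between the jaws. Own x along its length, own y up, own z across its thickness. Case 130 mm (x) x 85 mm (y -51 to 34) x 15 mm (z 1 to 16), face plate on top. Origin at mid-length, 51 mm above its foot. At the start its x is the clamp's x, its z the clamp's -y.
- lock_grip (a point): Centre of the face plate on top of the lock case, 87.5 mm above its foot: plate 180 mm long (x), 20 mm wide, 3 mm thick; grip its two long edges here from above. Two bolts 11 mm wide stand 13 mm up from it (at the lock's x -35 to -5 and 23 to 47 mm).
- lock_foot (a point): Centre of the lock case's lower edge, the foot it stands on (15 mm wide, 130 mm long).
- block: Loose wooden clamping block, 58 x 34 x 22 mm, 30 g, standing on end in the gap behind the sliding jaw, its top 88 mm above the bench. Own x (58 mm) up, own y its 34 mm width (near the clamp's x, within 0.2 rad), own z its 22 mm thickness. Origin at the centre of one 58 x 34 mm side. It may be stood or laid on the bench 30 mm or more from the clamp's base.
- block_center (a point): Centre of the wooden block. Room equipment to keep clear of when putting it down: a bench vice 104 mm tall at the front right (x 0.35 to 0.51, y -0.56 to -0.44), a key duplicator up to 170 mm tall behind (beyond x 0.60 from y -0.07 to 0.27), a large key machine on the left (beyond y 0.48).
- rack: Plywood lock rack, fixed to the bench: base 200 (x) x 127 (y) x 10 mm, origin at the centre of its underside. Three dividers 150 mm long (x), 10 mm thick, top 60 mm above the bench, at y -57.5, 0 and 57.5 mm, make two stalls 47 mm wide; the -y stall already holds a lock case.
- empty_stall (a point): Middle of the floor of the empty stall (rack's y +28.75 mm, 10 mm above the bench). The lock case stands in it on its foot, its length along the rack's x, either way round.
- racked_lock: Another lock case just like the first (same axes and sizes), standing loose on its edge in the other stall, its thickness centred 57 mm from the middle of the empty one. Leave it.
- padlock_large: Brass padlock lying flat, 68 x 45 x 19 mm, beside the rack (leave it). Origin at the centre of its underside.
- spring_box: Green flat tin, 61 x 84 x 25 mm, beside the rack (leave it). Origin at the centre of its underside.
- cylinder: Brass lock cylinder, 44 x 72 x 17 mm, beside the clamp (leave it). Origin at the centre of its underside.
- round_tin: Open round tin, 64 mm in diameter, 22 mm high, between clamp and rack (leave it). Origin at the centre of its underside.
- tape_roll: Black roll of tape, 58 mm in diameter, 19 mm high, near the bench's front edge (leave it). Origin at the centre of its underside.
Things that resemble listed ones, but are neither listed nor needed, are in the scene too. What is shaped like the block but green is not meant.

How it is judged:
By the outcome, as a careful person would: the job done as asked, in the order asked, and still so for the second after the job is handed in, with the robot touching nothing.
It also fails if it takes over 69 s, if anything falls off the work surface, if the arm or the gripper's body presses on something with over 40 N, if the wrist force passes 120 N, or if a joint passes its speed limit or range.

## Working session

There is one attempt and no reset: what is moved stays moved. The work goes in short steps, Python scripts to look and compute and a tool call to move; the robot and the scene stay as the last step left them, time stands still between calls to the robot, and variables do not carry over. Pictures are saved under pics/ and viewed, on a budget of 10 in all, crops included, one or two more only if the job needs it, and the job is handed in when it is done.

Besides the shell and the picture viewer there is one more tool, called after "Request:" in YAML: its name, and indented under it one key for each argument. drive_tool: Moves the arm, as the interface text tells. Its arguments: {"type":"object","properties":{"plan":{"type":"array","items":{"type":"object","properties":{"dx":{"type":"number"},"dy":{"type":"number"},"dz":{"type":"number"},"roll":{"type":"number"},"hand":{"type":"number"}}}},"force":{"type":"number"}},"required":["plan"]}

```bash
mkdir -p pics
cat > h.py <<'E'
import numpy as np, cv2
from workcell import bot
def cloud(c):
    h,w=c["z_map"].shape; K=c["mtx"]
    v,u=np.mgrid[0:h,0:w].astype(float)
    xd=(u-K[0,2])/K[0,0]; yd=(v-K[1,2])/K[1,1]
    x,y=xd.copy(),yd.copy()
    for _ in range(8):
        s=1+c["k1"]*(x*x+y*y); x=xd/s; y=yd/s
    z=c["z_map"]; P=np.stack([x*z,y*z,z],-1)
    W=(P-c["t"])@c["R"]; W[z<=0]=np.nan
    return W
def save(c,n): cv2.imwrite("pics/"+n,c["frame"][:,:,::-1])
E
python3 - <<'E'
from h import *
o=bot.get_obs(); print(o["ee_pos"],o["tcp_rot"],o["time"],o["opening"],bot.tips_ahead)
ims=[]
for n in ["scene","side","wrist"]:
    c=bot.camera(n); np.save(n+"_W.npy",cloud(c)); np.save(n+"_f.npy",c["frame"]); ims.append(c["frame"]); print(n,-c["R"].T@c["t"],c["k1"],c["mtx"][0,0])
save({"frame":ims[0]},"scene0.png")
save({"frame":np.hstack([cv2.resize(i,(400,300)) for i in ims[1:]])},"sw0.png")
E
```

```text
[5.50005259e-01 6.91136699e-06 4.03959511e-01] [-1.79921194e+02 -7.79744273e-06  9.00004386e+01] 0.0 0.08551455930142834 0.1734
scene [0.05223938 0.74199552 1.10916527] -0.026917224731299354 526.9520335781025
side [ 0.49203876 -1.21809089  0.77553729] 0.00029750250876036684 536.1160420473328
wrist [0.54998507 0.06929179 0.37332626] 0.004379459670793379 329.83499351593264
```

View pics/scene0.png

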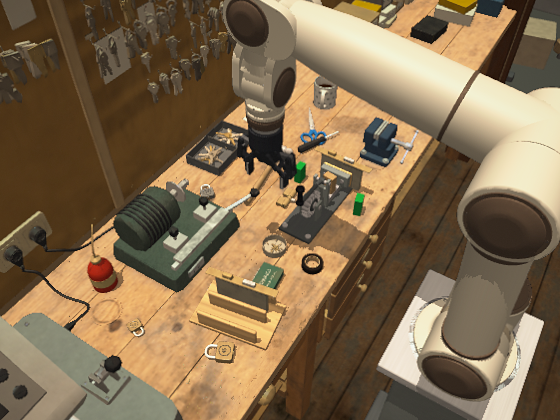

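View pics/sw0.png

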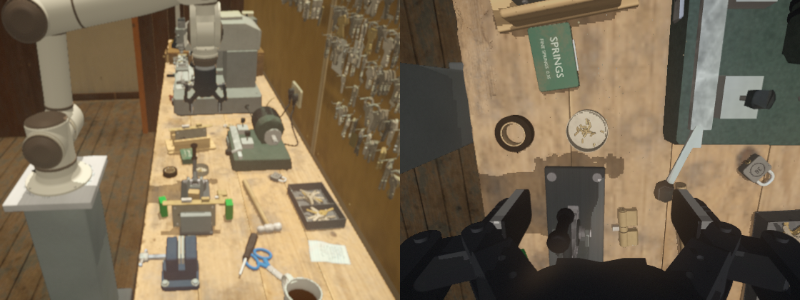

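The scene view shows the clamp around (320,200), a rack around (240,310) with its empty stall, and two green decoy blocks. Next I'll build a merged top-down view from the depth maps.

Run:
```python
from h import *
x0,x1,y0,y1,s=0.28,0.72,-0.36,0.42,1000
def ortho(names):
    P=np.concatenate([np.load(n+"_W.npy").reshape(-1,3) for n in names]); C=np.concatenate([np.load(n+"_f.npy").reshape(-1,3) for n in names])
    k=(P[:,0]>x0)&(P[:,0]<x1)&(P[:,1]>y0)&(P[:,1]<y1)&(P[:,2]<0.165)&(P[:,2]>-.02)
    P,C=P[k],C[k]; i=np.argsort(P[:,2]); P,C=P[i],C[i]
    im=np.zeros((int((y1-y0)*s)+1,int((x1-x0)*s)+1,3),np.uint8); hm=np.full(im.shape[:2],-1.)
    r=((P[:,1]-y0)*s).astype(int); q=((P[:,0]-x0)*s).astype(int)
    im=im.copy()
    for d in (0,1):
        for e in (0,1):
            rr=np.minimum(r+d,im.shape[0]-1); qq=np.minimum(q+e,im.shape[1]-1)
            m=P[:,2]>=hm[rr,qq]-.0005
            im[rr[m],qq[m]]=C[m]; hm[rr[m],qq[m]]=P[m,2]
    return im,hm
im,hm=ortho(["scene","side","wrist"])
# rotate: image right=+y, down = +x
a=np.clip(hm/0.16*255,0,255).astype(np.uint8)
o=np.vstack([im.transpose(1,0,2),cv2.applyColorMap(a.T.copy(),cv2.COLORMAP_JET)])
save({"frame":cv2.resize(o,(533,600)) if 0 else cv2.resize(o,None,fx=.68,fy=.68)},"ortho.png")
print(o.shape)
```

```text
(880, 781, 3)
```

View pics/ortho.png

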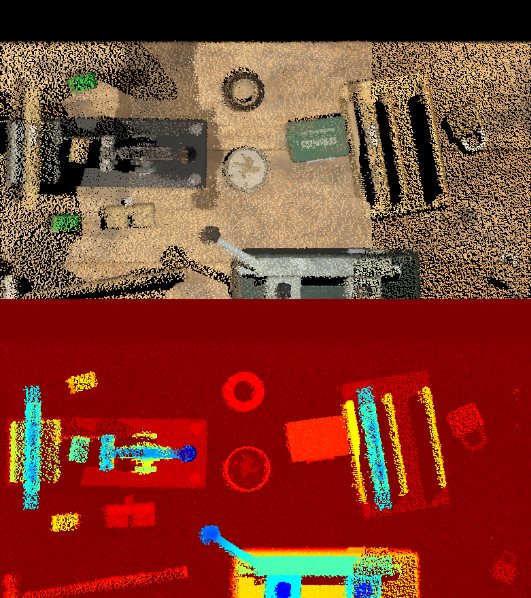

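The top-down view shows the clamp along y (x≈0.5, y -0.35 to -0.06), block top at px (80,449), knob at (188,453), and the rack slightly yawed with the empty stall on its +y side. Now I'll measure these.

Run:
```python
from h import *
D={n:np.load(n+"_W.npy").reshape(-1,3) for n in ["scene","side","wrist"]}
F={n:np.load(n+"_f.npy").reshape(-1,3).astype(int) for n in D}
def sel(name,n,xr,yr,zr,col=None):
    P=D[n]; k=np.ones(len(P),bool)
    for i,r in enumerate((xr,yr,zr)): k&=(P[:,i]>r[0])&(P[:,i]<r[1])
    P=P[k]
    if len(P)<12: print(name,n,len(P)); return
    (cx,cy),(w,h),a=cv2.minAreaRect((P[:,:2]*1000).astype(np.float32))
    c=P[:,:2]-P[:,:2].mean(0); ev,V=np.linalg.eigh(c.T@c); v=V[:,1]
    print(name,n,len(P),"rect",round(cx,1),round(cy,1),round(w,1),round(h,1),round(a,1),"mean",(P.mean(0)*1000).round(1),"axis deg",round(np.degrees(np.arctan2(v[1],v[0])),1),"z95",round(np.percentile(P[:,2],95)*1000,1), 'x',(np.percentile(P[:,0],[1,99])*1000).round(1),'y',(np.percentile(P[:,1],[1,99])*1000).round(1))
for n in D:
    sel("knob",n,(.48,.54),(-.11,-.06),(.145,.175))
    sel("block",n,(.47,.54),(-.265,-.225),(.083,.093))
    sel("fork",n,(.46,.55),(-.222,-.19),(.10,.115))
    sel("plate",n,(.38,.62),(-.34,-.29),(.113,.121))
    sel("platebolts",n,(.38,.62),(-.34,-.29),(.1255,.14))
    sel("jawtop",n,(.43,.56),(-.30,-.26),(.066,.076))
    sel("base",n,(.43,.58),(-.2,-.04),(.007,.013))
    sel("rackplate",n,(.38,.62),(.14,.23),(.093,.103))
    sel("divmid",n,(.38,.6),(.2,.245),(.055,.065))
    sel("divfar",n,(.38,.6),(.25,.31),(.055,.065))
```

```text
knob scene 79 rect 505.3 -85.0 21.7 22.5 10.4 mean [504.5 -82.8 165. ] axis deg -162.5 z95 172.6 x [494.2 515.7] y [-95.3 -73.7]
block scene 82 rect 499.2 -243.2 25.9 35.4 75.4 mean [ 499.  -242.2   87.9] axis deg 171.3 z95 91.3 x [481.5 517.4] y [-257.1 -230.2]
fork scene 85 rect 504.1 -200.4 50.9 19.1 3.5 mean [ 501.9 -200.7  107.4] axis deg 179.0 z95 113.4 x [479.6 529.2] y [-209.2 -192. ]
plate scene 16 rect 503.0 -310.5 79.2 10.5 1.6 mean [ 514.4 -310.   114.5] axis deg 180.0 z95 117.0 x [463.6 542.4] y [-314.7 -304.6]
platebolts scene 0
jawtop scene 195 rect 502.6 -285.5 91.4 28.8 0.1 mean [ 499.5 -284.9   72. ] axis deg -179.1 z95 75.5 x [457.7 546. ] y [-299.6 -271.5]
base scene 747 rect 512.6 -123.2 140.5 144.3 6.6 mean [ 500.  -114.1   10.3] axis deg 63.5 z95 12.7 x [455.6 575.7] y [-197.   -58.1]
rackplate scene 455 rect 498.9 190.9 181.1 24.8 10.6 mean [494.9 191.8  99.4] axis deg -170.0 z95 102.4 x [411.3 585.6] y [168.5 213.1]
divmid scene 313 rect 494.9 212.3 149.5 32.9 9.9 mean [498.7 219.5  59.5] axis deg -173.9 z95 63.1 x [421.3 563.3] y [200.6 237.6]
divfar scene 2
[... 780 characters left out ...]
9 x [457.8 575.5] y [-176.7  -63.1]
rackplate side 237 rect 500.9 188.9 178.9 25.8 9.7 mean [501.6 187.   99.8] axis deg -170.1 z95 102.7 x [414.9 586.6] y [167.2 211.7]
divmid side 14 rect 496.0 215.5 146.0 9.0 8.1 mean [448.7 209.2  59.9] axis deg -170.1 z95 63.4 x [423.6 567.6] y [201.6 230.2]
divfar side 2
knob wrist 951 rect 505.8 -83.8 23.2 22.6 46.7 mean [506.8 -81.1 165.9] axis deg 122.9 z95 170.0 x [495.5 517.2] y [-93.6 -72.5]
block wrist 0
fork wrist 0
plate wrist 0
platebolts wrist 0
jawtop wrist 0
base wrist 6032 rect 517.8 -128.5 142.2 124.8 89.0 mean [ 510.  -111.4   10. ] axis deg 118.0 z95 11.2 x [456.8 571.5] y [-195.6  -58.2]
rackplate wrist 0
divmid wrist 0
divfar wrist 0
```

Request:
drive_tool:
  plan:
    - {"dx": -0.02,"dy": -0.004}
    - {"dx": -0.06,"dy": -0.01}
    - {"dx": -0.1,"dy": -0.018}
    - {"dx": -0.14,"dy": -0.025}
    - {"dx": -0.18,"dy": -0.03}
    - {"dx": -0.22,"dy": -0.038,"dz": 0.01}
    - {"dx": -0.26,"dy": -0.045,"dz": 0.03}
    - {"dx": -0.29,"dy": -0.05,"dz": 0.05}
    - {"dx": -0.3,"dy": -0.05,"dz": 0.06}
    - {"dx": -0.3,"dy": -0.05,"dz": 0.06}
    - {"dx": -0.3,"dy": -0.05,"dz": 0.06}

```text
invalid input at $.plan[0]: expected keys dx, dy, dz, roll, hand
```

```bash
cat >> h.py <<'E'
def rep(name,W,xr,yr,zr):
    P=W.reshape(-1,3); k=np.ones(len(P),bool)
    for i,r in enumerate((xr,yr,zr)): k&=(P[:,i]>r[0])&(P[:,i]<r[1])
    P=P[k]
    if len(P)<12: print(name,len(P)); return
    (cx,cy),(w,h),a=cv2.minAreaRect((P[:,:2]*1000).astype(np.float32))
    print(name,len(P),"rect",np.round([cx,cy,w,h,a],1),"med",(np.median(P,0)*1000).round(1),'x',(np.percentile(P[:,0],[1,99])*1000).round(1),'y',(np.percentile(P[:,1],[1,99])*1000).round(1))
def st():
    o=bot.get_obs(); print({k:np.round(o[k],4).tolist() for k in ("time","ee_pos","tcp_rot","wrist_force","opening")})
E
python3 - <<'E'
from h import *
st(); c=bot.camera("wrist"); W=cloud(c); save(c,"w1.png")
rep("block",W,(.47,.54),(-.27,-.22),(.083,.094))
rep("fork",W,(.46,.55),(-.22,-.18),(.105,.116))
rep("jaw",W,(.43,.57),(-.30,-.26),(.067,.077))
rep("knob",W,(.48,.54),(-.12,-.06),(.16,.175))
rep("plate",W,(.38,.62),(-.34,-.295),(.09,.104))
rep("bolts",W,(.38,.62),(-.34,-.295),(.106,.12))
E
```

```text
{'time': 0.15, 'ee_pos': [0.55, 0.0, 0.4042], 'tcp_rot': [-179.9423, 0.001, 90.0007], 'wrist_force': [0.6739, -0.6337, 0.2978], 'opening': 0.0852}
block 0
fork 0
jaw 0
knob 860 rect [506.1 -83.4  22.3  23.1  54.3] med [506.7 -80.7 168.7] x [495.5 517.2] y [-93.7 -72.5]
plate 0
bolts 0
```

View pics/w1.png

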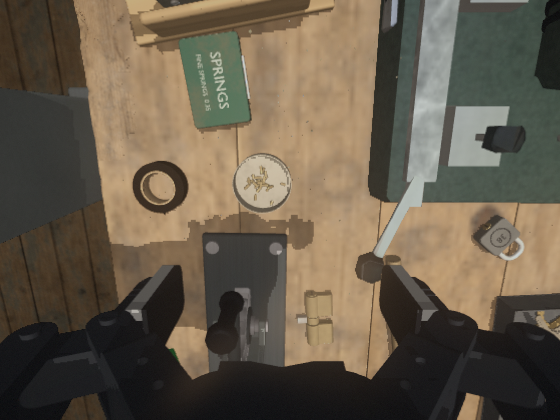

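The move was refused because every key is required, so the picture is still from the start pose: knob at (230,305), tin at (262,182).

Request:
drive_tool:
  plan:
    - {"dx": -0.02,"dy": -0.004,"dz": 0,"roll": 0,"hand": 0.085}
    - {"dx": -0.06,"dy": -0.01,"dz": 0,"roll": 0,"hand": 0.085}
    - {"dx": -0.1,"dy": -0.018,"dz": 0,"roll": 0,"hand": 0.085}
    - {"dx": -0.14,"dy": -0.025,"dz": 0,"roll": 0,"hand": 0.085}
    - {"dx": -0.18,"dy": -0.03,"dz": 0,"roll": 0,"hand": 0.085}
    - {"dx": -0.22,"dy": -0.038,"dz": 0.01,"roll": 0,"hand": 0.085}
    - {"dx": -0.26,"dy": -0.045,"dz": 0.03,"roll": 0,"hand": 0.085}
    - {"dx": -0.29,"dy": -0.05,"dz": 0.05,"roll": 0,"hand": 0.085}
    - {"dx": -0.3,"dy": -0.05,"dz": 0.06,"roll": 0,"hand": 0.085}
    - {"dx": -0.3,"dy": -0.05,"dz": 0.06,"roll": 0,"hand": 0.085}
    - {"dx": -0.3,"dy": -0.05,"dz": 0.06,"roll": 0,"hand": 0.085}

```text
time: 1.12
ee_pos: [0.4999, -0.3, 0.3441]
tcp_rot: [-179.9, -0.1, 89.9]
wrist_force: [-0.4, 0.2, 1.0]
opening: 0.085
```

Run:
```python
from h import *
st(); c=bot.camera("wrist"); W=cloud(c); save(c,"w2.png")
rep("block",W,(.47,.54),(-.27,-.22),(.083,.094))
rep("fork",W,(.46,.55),(-.22,-.18),(.105,.116))
rep("jaw",W,(.43,.57),(-.30,-.26),(.067,.077))
rep("knob",W,(.48,.54),(-.12,-.06),(.16,.175))
rep("plate",W,(.38,.62),(-.34,-.295),(.09,.104))
rep("bolts",W,(.38,.62),(-.34,-.295),(.106,.12))
```

```text
{'time': 1.1167, 'ee_pos': [0.4999, -0.3, 0.3441], 'tcp_rot': [-179.9245, -0.0682, 89.9346], 'wrist_force': [-0.4246, 0.1624, 1.0381], 'opening': 0.085}
block 1682 rect [ 499.4 -242.    22.1   33.9   80.6] med [ 499.4 -241.7   88. ] x [482.6 516.1] y [-253.7 -230.1]
fork 2131 rect [ 503.9 -194.9   29.6   50.7   89.2] med [ 504.  -199.1  108.8] x [480.5 527.2] y [-208.6 -180.5]
jaw 3856 rect [ 502.6 -287.2   26.6   89.8   89.2] med [ 502.3 -285.6   71.7] x [459.1 546.1] y [-299.6 -273.9]
knob 0
plate 6061 rect [ 496.9 -311.2   20.5  179.4   89.1] med [ 497.3 -309.    99.3] x [408.9 584.7] y [-321.4 -300.7]
bolts 1321 rect [ 503.  -309.9   11.3   81.7   89.8] med [ 490.8 -308.8  110.2] x [462.7 542.7] y [-315.2 -304.4]
```

View pics/w2.png

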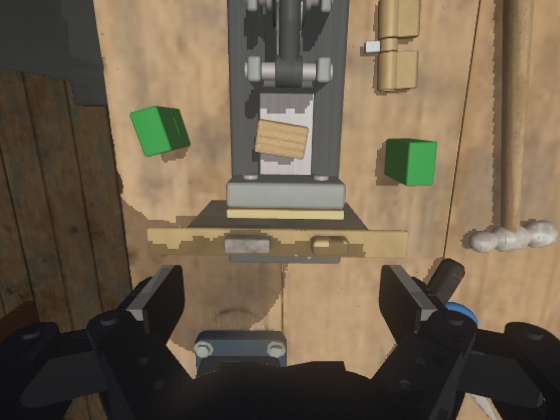

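The block is at (0.4994, -0.242) and turned -9.4° (pixels around (281,139)). The lock's face plate is at (278,242). Next: grip the block.

Request:
drive_tool:
  plan:
    - {"dx": 0.02,"dy": 0,"dz": 0.0,"roll": 0.08,"hand": 0.065}
    - {"dx": 0.045,"dy": -0.001,"dz": 0.01,"roll": 0.164,"hand": 0.065}
    - {"dx": 0.058,"dy": -0.001,"dz": 0.03,"roll": 0.164,"hand": 0.065}
    - {"dx": 0.058,"dy": -0.001,"dz": 0.06,"roll": 0.164,"hand": 0.065}
    - {"dx": 0.058,"dy": -0.001,"dz": 0.09,"roll": 0.164,"hand": 0.065}
    - {"dx": 0.058,"dy": -0.001,"dz": 0.108,"roll": 0.164,"hand": 0.065}
    - {"dx": 0.058,"dy": -0.001,"dz": 0.114,"roll": 0.164,"hand": 0.065}
    - {"dx": 0.058,"dy": -0.001,"dz": 0.114,"roll": 0.164,"hand": 0.02}
    - {"dx": 0.058,"dy": -0.001,"dz": 0.114,"roll": 0.164,"hand": 0.02}
    - {"dx": 0.058,"dy": -0.001,"dz": 0.114,"roll": 0.164,"hand": 0.02}
    - {"dx": 0.058,"dy": -0.001,"dz": 0.114,"roll": 0.164,"hand": 0.02}
    - {"dx": 0.058,"dy": -0.001,"dz": 0.114,"roll": 0.164,"hand": 0.02}
  force: 20

```text
time: 2.17
ee_pos: [0.4996, -0.2421, 0.233]
tcp_rot: [179.8, 0.0, 80.6]
wrist_force: [1.0, 2.1, 7.1]
opening: 0.0337
```

Request:
drive_tool:
  plan:
    - {"dx": 0,"dy": 0,"dz": -0.01,"roll": 0,"hand": 0.02}
    - {"dx": 0,"dy": 0,"dz": -0.04,"roll": 0,"hand": 0.02}
    - {"dx": 0,"dy": 0,"dz": -0.075,"roll": 0,"hand": 0.02}
    - {"dx": 0.005,"dy": -0.01,"dz": -0.09,"roll": 0,"hand": 0.02}
    - {"dx": 0.02,"dy": -0.04,"dz": -0.09,"roll": -0.04,"hand": 0.02}
    - {"dx": 0.04,"dy": -0.07,"dz": -0.09,"roll": -0.1,"hand": 0.02}
    - {"dx": 0.065,"dy": -0.1,"dz": -0.09,"roll": -0.164,"hand": 0.02}
    - {"dx": 0.085,"dy": -0.125,"dz": -0.075,"roll": -0.164,"hand": 0.02}
    - {"dx": 0.092,"dy": -0.131,"dz": -0.045,"roll": -0.164,"hand": 0.02}
    - {"dx": 0.092,"dy": -0.131,"dz": -0.015,"roll": -0.164,"hand": 0.02}
    - {"dx": 0.092,"dy": -0.131,"dz": 0.008,"roll": -0.164,"hand": 0.02}
    - {"dx": 0.092,"dy": -0.131,"dz": 0.015,"roll": -0.164,"hand": 0.02}
    - {"dx": 0.092,"dy": -0.131,"dz": 0.015,"roll": -0.164,"hand": 0.02}
    - {"dx": 0.092,"dy": -0.131,"dz": 0.015,"roll": -0.164,"hand": 0.02}
    - {"dx": 0.092,"dy": -0.131,"dz": 0.015,"roll": -0.164,"hand": 0.02}

```text
time: 3.42
ee_pos: [0.3854, -0.1302, 0.2176]
tcp_rot: [179.9, 0.0, 90.0]
wrist_force: [-0.2, 0.5, -0.3]
opening: 0.0335
```

Run:
```python
from h import *
st(); c=bot.camera("side"); W=cloud(c); save(c,"s3.png")
d=bot.camera("wrist"); Wd=cloud(d)
for n,w in(("side",W),("wrist",Wd)): rep(n+" blk",w,(.36,.42),(-.175,-.09),(.003,.06)); P=w.reshape(-1,3); k=(abs(P[:,0]-.385)<.012)&(P[:,1]<-.135)&(P[:,1]>-.16)&(P[:,2]<.06)&(P[:,2]>.002);print(np.percentile(P[k,2],[1,5,50,95]).round(4) if k.any() else 0)
save({"frame":np.hstack([cv2.resize(c["frame"][150:350,170:370],(400,400)),cv2.resize(d["frame"],(400,300))[:300].repeat(1,0) if 0 else cv2.copyMakeBorder(cv2.resize(d["frame"],(400,300)),0,100,0,0,cv2.BORDER_CONSTANT)])},"p3.png")
```

```text
{'time': 3.4167, 'ee_pos': [0.3854, -0.1302, 0.2176], 'tcp_rot': [179.8803, 0.0421, 89.9806], 'wrist_force': [-0.1605, 0.4732, -0.268], 'opening': 0.0335}
side blk 342 rect [ 390.3 -132.2   59.9   77.8    0.6] med [ 389.1 -141.6   33.7] x [360.8 418.8] y [-170.5  -97.5]
[0.0023 0.0028 0.0352 0.0567]
wrist blk 2844 rect [ 388.2 -120.     5.    56.3   89.7] med [ 386.6 -119.5   46.1] x [363.1 414.4] y [-122.2 -117.8]
0
```

View pics/p3.png

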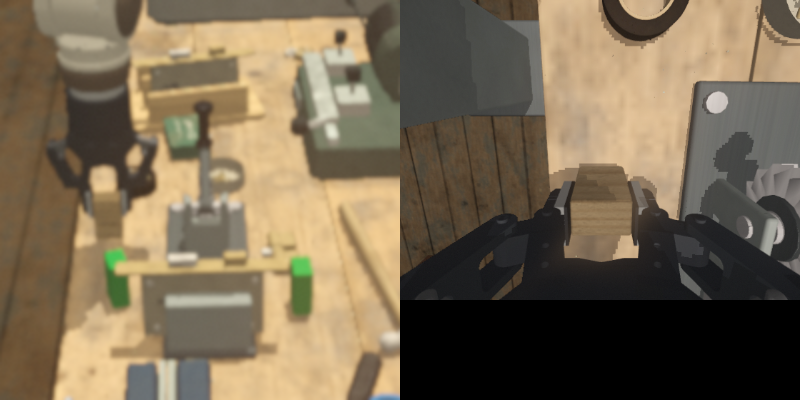

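The block is held between the pads (wrist view (600,200)), clear of the clamp base, so I'll lower it.

Request:
drive_tool:
  plan:
    - {"dx": 0,"dy": 0,"dz": 0.006,"roll": 0,"hand": 0.02}
    - {"dx": 0,"dy": 0,"dz": 0.01,"roll": 0,"hand": 0.02}
    - {"dx": 0,"dy": 0,"dz": 0.013,"roll": 0,"hand": 0.02}
    - {"dx": 0,"dy": 0,"dz": 0.014,"roll": 0,"hand": 0.02}
    - {"dx": 0,"dy": 0,"dz": 0.014,"roll": 0,"hand": 0.02}
    - {"dx": 0,"dy": 0,"dz": 0.014,"roll": 0,"hand": 0.02}

```text
time: 4.02
ee_pos: [0.3847, -0.1299, 0.2026]
tcp_rot: [180.0, 0.0, 90.0]
wrist_force: [-4.9, 2.1, 13.0]
opening: 0.0336
```

Request:
drive_tool:
  plan:
    - {"dx": 0,"dy": 0,"dz": -0.0005,"roll": 0,"hand": 0.06}
    - {"dx": 0,"dy": 0,"dz": -0.0005,"roll": 0,"hand": 0.06}
    - {"dx": 0,"dy": 0,"dz": -0.0005,"roll": 0,"hand": 0.06}
    - {"dx": 0,"dy": 0,"dz": -0.0005,"roll": 0,"hand": 0.06}
    - {"dx": 0,"dy": 0,"dz": -0.02,"roll": 0,"hand": 0.06}
    - {"dx": 0,"dy": 0,"dz": -0.05,"roll": 0,"hand": 0.06}
    - {"dx": 0,"dy": 0,"dz": -0.09,"roll": 0,"hand": 0.06}
    - {"dx": -0.002,"dy": 0.02,"dz": -0.125,"roll": 0,"hand": 0.06}
    - {"dx": -0.01,"dy": 0.05,"dz": -0.15,"roll": 0,"hand": 0.06}
    - {"dx": -0.02,"dy": 0.085,"dz": -0.17,"roll": 0,"hand": 0.06}
    - {"dx": -0.02,"dy": 0.115,"dz": -0.18,"roll": 0,"hand": 0.06}
    - {"dx": -0.02,"dy": 0.121,"dz": -0.18,"roll": 0,"hand": 0.06}
    - {"dx": -0.02,"dy": 0.121,"dz": -0.18,"roll": 0,"hand": 0.06}
    - {"dx": -0.02,"dy": 0.121,"dz": -0.18,"roll": 0,"hand": 0.06}

```text
time: 5.18
ee_pos: [0.5055, -0.1498, 0.3806]
tcp_rot: [-179.9, -0.0, 90.0]
wrist_force: [0.1, 0.9, 0.3]
opening: 0.06
```

Run:
```python
from h import *
st(); c=bot.camera("wrist"); W=cloud(c); save(c,"w4.png")
rep("knob",W,(.48,.54),(-.12,-.05),(.155,.175))
rep("armstem",W,(.48,.54),(-.12,-.05),(.125,.15))
rep("block",W,(.36,.42),(-.17,-.1),(.045,.065))
P=W.reshape(-1,3);
for y in np.arange(-.2,-.06,.02):
    k=(abs(P[:,1]-y)<.004)&(abs(P[:,0]-.505)<.03)&(P[:,2]>.08)&(P[:,2]<.18)
    if k.sum()>3: print(round(y,3),np.percentile(P[k,2],95).round(3),np.percentile(P[k,0],[2,98]).round(3))
```

```text
{'time': 5.1833, 'ee_pos': [0.5055, -0.1498, 0.3806], 'tcp_rot': [-179.8698, -0.0321, 90.0171], 'wrist_force': [0.1286, 0.9112, 0.2811], 'opening': 0.06}
knob 1523 rect [505.7 -84.4  23.1  23.   13. ] med [505.5 -84.2 169. ] x [494.8 516.7] y [-95.2 -73.5]
armstem 0
block 1084 rect [ 3.856e+02 -1.302e+02  3.410e+01  2.250e+01  1.000e-01] med [ 387.4 -129.2   57.8] x [369.1 402.4] y [-141.  -119.1]
-0.2 0.11 [0.479 0.528]
-0.18 0.113 [0.498 0.51 ]
-0.16 0.114 [0.497 0.512]
-0.14 0.115 [0.497 0.513]
-0.12 0.115 [0.497 0.513]
-0.1 0.116 [0.5   0.511]
-0.08 0.17 [0.495 0.516]
```

View pics/w4.png

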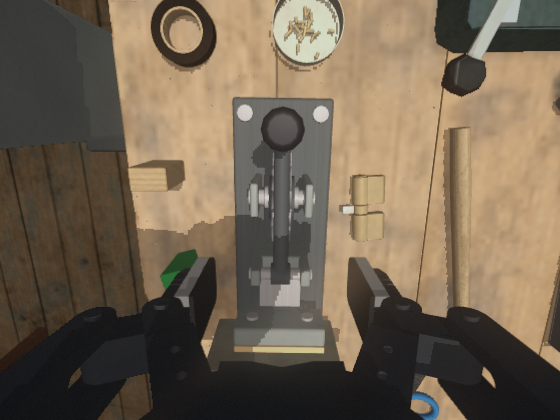

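The block stands on the bench (px (155,177)), clear of the clamp, and the knob is at (283,129), i.e. (0.5057, -0.0844). Next: pinch the stem.

Request:
drive_tool:
  plan:
    - {"dx": 0.02,"dy": 0,"dz": 0.0,"roll": 0,"hand": 0.06}
    - {"dx": 0.05,"dy": 0,"dz": 0.0,"roll": 0,"hand": 0.06}
    - {"dx": 0.0655,"dy": 0,"dz": 0.01,"roll": 0,"hand": 0.06}
    - {"dx": 0.0655,"dy": 0,"dz": 0.035,"roll": 0,"hand": 0.06}
    - {"dx": 0.0655,"dy": 0,"dz": 0.06,"roll": 0,"hand": 0.06}
    - {"dx": 0.0655,"dy": 0,"dz": 0.076,"roll": 0,"hand": 0.06}
    - {"dx": 0.0655,"dy": 0,"dz": 0.082,"roll": 0,"hand": 0.06}
    - {"dx": 0.0655,"dy": 0,"dz": 0.082,"roll": 0,"hand": 0.03}
    - {"dx": 0.0655,"dy": 0,"dz": 0.082,"roll": 0,"hand": 0.005}
    - {"dx": 0.0655,"dy": 0,"dz": 0.082,"roll": 0,"hand": 0.005}
    - {"dx": 0.0655,"dy": 0,"dz": 0.082,"roll": 0,"hand": 0.005}
    - {"dx": 0.0655,"dy": 0,"dz": 0.082,"roll": 0,"hand": 0.005}
    - {"dx": 0.0655,"dy": 0,"dz": 0.082,"roll": 0,"hand": 0.005}
  force: 30

```text
time: 6.32
ee_pos: [0.5056, -0.0844, 0.301]
tcp_rot: [179.9, 0.0, 90.0]
wrist_force: [-4.8, 0.9, 7.5]
opening: 0.0223
```

Request:
drive_tool:
  plan:
    - {"dx": 0,"dy": 0,"dz": 0,"roll": 0,"hand": 0.005}
    - {"dx": 0,"dy": 0,"dz": 0,"roll": 0,"hand": 0.005}
    - {"dx": 0,"dy": 0,"dz": 0,"roll": 0,"hand": 0.005}
    - {"dx": 0,"dy": 0,"dz": 0,"roll": 0,"hand": 0.005}

```text
time: 6.65
ee_pos: [0.5056, -0.0844, 0.301]
tcp_rot: [180.0, 0.0, 90.0]
wrist_force: [-5.6, 1.2, 6.4]
opening: 0.0217
```

Run:
```python
from h import *
c=bot.camera("wrist"); W=cloud(c); f=c["frame"][230:420,180:380]; save({"frame":cv2.resize(f,None,fx=3.5,fy=3.1)},"w5.png")
for col in (265,270,275,280,285,290,295):
    print(col,[(r,*(W[r,col,1:]*1000).round(0)) for r in range(240,400,12)])
```

```text
265 [(240, np.float64(-111.0), np.float64(9.0)), (252, np.float64(-78.0), np.float64(117.0)), (264, np.float64(-83.0), np.float64(120.0)), (276, np.float64(-91.0), np.float64(118.0)), (288, np.float64(-74.0), np.float64(161.0)), (300, np.float64(-75.0), np.float64(168.0)), (312, np.float64(-79.0), np.float64(169.0)), (324, np.float64(-83.0), np.float64(169.0)), (336, np.float64(-88.0), np.float64(169.0)), (348, np.float64(-195.0), np.float64(39.0)), (360, np.float64(-194.0), np.float64(53.0)), (372, np.float64(-72.0), np.float64(206.0)), (384, np.float64(-72.0), np.float64(209.0)), (396, np.float64(-72.0), np.float64(213.0))]
270 [(240, np.float64(-111.0), np.float64(10.0)), (252, np.float64(-77.0), np.float64(119.0)), (264, np.float64(-80.0), np.float64(127.0)), (276, np.float64(-80.0), np.float64(139.0)), (288, np.float64(-73.0), np.float64(163.0)), (300, np.float64(-75.0), np.float64(168.0)), (312, np.float64(-80.0), np.float64(168.0)), (324, np.float64(-84.0), np.float64(168.0)), (336, np.float64(-88.0), np.float64(170.0)), (348, np.float64(-138.0), np.float64(111.0)), (360, np.f
[... 2647 characters left out ...]
, np.float64(209.0)), (396, np.float64(-72.0), np.float64(212.0))]
295 [(240, np.float64(-111.0), np.float64(9.0)), (252, np.float64(-77.0), np.float64(118.0)), (264, np.float64(-83.0), np.float64(121.0)), (276, np.float64(-81.0), np.float64(136.0)), (288, np.float64(-74.0), np.float64(161.0)), (300, np.float64(-75.0), np.float64(168.0)), (312, np.float64(-79.0), np.float64(170.0)), (324, np.float64(-84.0), np.float64(169.0)), (336, np.float64(-88.0), np.float64(169.0)), (348, np.float64(-194.0), np.float64(39.0)), (360, np.float64(-195.0), np.float64(52.0)), (372, np.float64(-72.0), np.float64(205.0)), (384, np.float64(-72.0), np.float64(209.0)), (396, np.float64(-72.0), np.float64(212.0))]
```

View pics/w5.png

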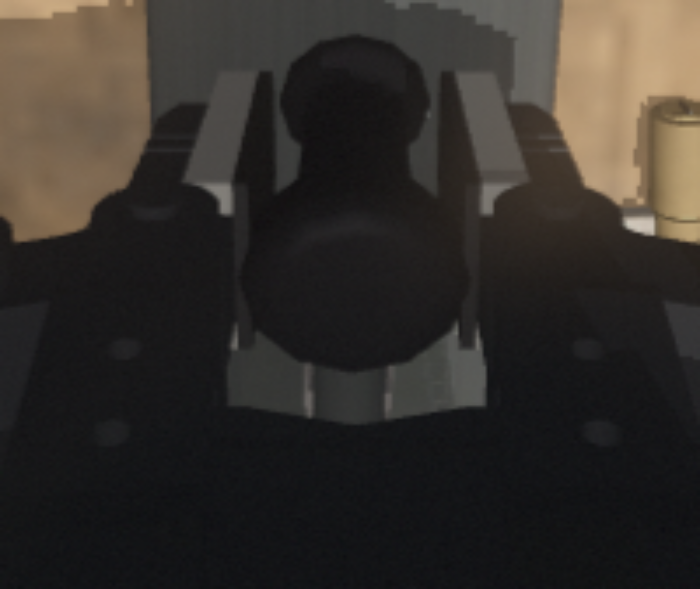

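The pads close on the mushroom head (crop (355,270)), opening 0.022, centred. Friction there is ample for 6 N at a firmer grip, so I'll lift along the head's arc and hold.

Request:
drive_tool:
  plan:
    - {"dx": 0,"dy": 0,"dz": 0,"roll": 0,"hand": 0.005}
    - {"dx": 0,"dy": 0,"dz": 0,"roll": 0,"hand": 0.005}
    - {"dx": -0.004,"dy": 0,"dz": -0.006,"roll": 0,"hand": 0.005}
    - {"dx": -0.008,"dy": 0,"dz": -0.012,"roll": 0,"hand": 0.005}
    - {"dx": -0.012,"dy": 0,"dz": -0.018,"roll": 0,"hand": 0.005}
    - {"dx": -0.015,"dy": 0,"dz": -0.023,"roll": 0,"hand": 0.005}
    - {"dx": -0.015,"dy": 0,"dz": -0.023,"roll": 0,"hand": 0.005}
    - {"dx": -0.015,"dy": 0,"dz": -0.023,"roll": 0,"hand": 0.005}
    - {"dx": -0.015,"dy": 0,"dz": -0.023,"roll": 0,"hand": 0.005}
    - {"dx": -0.015,"dy": 0,"dz": -0.023,"roll": 0,"hand": 0.005}
    - {"dx": -0.015,"dy": 0,"dz": -0.023,"roll": 0,"hand": 0.005}
    - {"dx": -0.015,"dy": 0,"dz": -0.023,"roll": 0,"hand": 0.005}
    - {"dx": -0.015,"dy": 0,"dz": -0.023,"roll": 0,"hand": 0.005}
    - {"dx": -0.015,"dy": 0,"dz": -0.023,"roll": 0,"hand": 0.005}
    - {"dx": -0.015,"dy": 0,"dz": -0.023,"roll": 0,"hand": 0.005}
    - {"dx": -0.015,"dy": 0,"dz": -0.023,"roll": 0,"hand": 0.005}
    - {"dx": -0.015,"dy": 0,"dz": -0.023,"roll": 0,"hand": 0.005}
    - {"dx": -0.015,"dy": 0,"dz": -0.023,"roll": 0,"hand": 0.005}
    - {"dx": -0.015,"dy": 0,"dz": -0.023,"roll": 0,"hand": 0.005}
    - {"dx": -0.015,"dy": 0,"dz": -0.023,"roll": 0,"hand": 0.005}
  force: 60

```text
time: 8.37
ee_pos: [0.5056, -0.0989, 0.3225]
tcp_rot: [-179.9, -0.1, 90.0]
wrist_force: [-3.8, 4.6, -1.2]
opening: 0.0212
```

```bash
cat > jaw.py <<'E'
from h import *
st()
W=cloud(bot.camera("side")); rep("side bolts",W,(.40,.6),(-.34,-.28),(.106,.12)); rep("side plate",W,(.40,.6),(-.34,-.28),(.09,.104))
rep("side jaw",W,(.455,.55),(-.295,-.2),(.066,.078))
W2=cloud(bot.camera("scene")); rep("scene jaw",W2,(.455,.55),(-.299,-.2),(.066,.078)); rep("scene plate",W2,(.40,.6),(-.34,-.28),(.09,.104))
rep("scene knob",W2,(.48,.54),(-.13,-.05),(.15,.20)); rep("side knob",W,(.48,.54),(-.13,-.05),(.15,.20))
c=bot.camera("wrist");W=cloud(c); rep("wrist jaw",W,(.455,.55),(-.299,-.2),(.066,.078)); rep("wrist plate",W,(.40,.6),(-.34,-.28),(.09,.104)); rep("wrist block",W,(.36,.42),(-.17,-.1),(.045,.065))
E
python3 jaw.py
```

```text
{'time': 8.3667, 'ee_pos': [0.5056, -0.0989, 0.3225], 'tcp_rot': [-179.9479, -0.0862, 90.0199], 'wrist_force': [-3.7684, 4.6369, -1.1978], 'opening': 0.0212}
side bolts 133 rect [ 505.2 -312.5   15.6   81.5   89.4] med [ 493.5 -315.   111. ] x [464.5 545.6] y [-320.1 -305.3]
side plate 602 rect [ 498.7 -315.7   26.6  180.3   86.9] med [ 499.3 -317.8  100.6] x [411.5 586.7] y [-325.6 -301.5]
side jaw 418 rect [ 504.9 -232.7   89.6   54.7    1.3] med [ 505.3 -239.8   72.9] x [461.2 548.1] y [-259.3 -206.2]
scene jaw 154 rect [ 505.6 -244.8   72.8   95.4   52.1] med [ 481.6 -241.7   71.3] x [458.8 547. ] y [-277.1 -201.4]
scene plate 303 rect [ 490.9 -311.3   25.7  166.    88.9] med [ 485.  -308.1   99.3] x [409.  568.1] y [-323.4 -299.4]
scene knob 277 rect [510.1 -97.7  27.1  59.5  89.1] med [505.9 -92.  177.6] x [481.2 536.4] y [-108.8  -84.9]
side knob 323 rect [ 510.  -102.8   56.4   26.8    0.8] med [ 509.3 -106.5  180.1] x [484.  535.8] y [-113.9  -92.5]
wrist jaw 0
wrist plate 0
wrist block 1546 rect [ 385.6 -129.6   34.4   22.3    0.5] med [ 387.8 -127.4   57.6] x [369.4 402.5] y [-140.  -118.7]
```

Request:
drive_tool:
  plan:
    - {"dx": 0,"dy": 0,"dz": 0,"roll": 0,"hand": 0.005}
    - {"dx": 0,"dy": 0,"dz": 0,"roll": 0,"hand": 0.005}
    - {"dx": 0,"dy": 0,"dz": 0,"roll": 0,"hand": 0.005}
    - {"dx": 0,"dy": 0,"dz": 0,"roll": 0,"hand": 0.005}
    - {"dx": 0,"dy": 0,"dz": 0,"roll": 0,"hand": 0.005}
    - {"dx": 0,"dy": 0,"dz": 0,"roll": 0,"hand": 0.005}
    - {"dx": 0,"dy": 0,"dz": 0,"roll": 0,"hand": 0.005}
    - {"dx": 0,"dy": 0,"dz": 0,"roll": 0,"hand": 0.005}
    - {"dx": 0,"dy": 0,"dz": 0,"roll": 0,"hand": 0.005}
    - {"dx": 0,"dy": 0,"dz": 0,"roll": 0,"hand": 0.005}

```text
time: 9.35
ee_pos: [0.5056, -0.0989, 0.3225]
tcp_rot: [-179.9, -0.1, 90.0]
wrist_force: [-3.6, 5.1, -0.5]
opening: 0.021
```

Run:
```python
from h import *
st()
S0=np.load("scene_W.npy").reshape(-1,3)
def prof(P,t):
    k=(abs(P[:,0]-.465)<.012)&(P[:,2]>.066)&(P[:,2]<.078)&(P[:,1]<-.2)&(P[:,1]>-.3)
    print(t,k.sum(),np.percentile(P[k,1],[2,10,50,90,98]).round(4))
prof(S0,"scene before"); prof(np.load("side_W.npy").reshape(-1,3),"side before")
prof(cloud(bot.camera("scene")).reshape(-1,3),"scene now"); prof(cloud(bot.camera("side")).reshape(-1,3),"side now")
```

```text
{'time': 9.35, 'ee_pos': [0.5056, -0.0989, 0.3225], 'tcp_rot': [-179.9486, -0.0847, 90.0173], 'wrist_force': [-3.5853, 5.0795, -0.4617], 'opening': 0.021}
scene before 51 [-0.2995 -0.297  -0.2849 -0.2761 -0.273 ]Traceback (most recent call last):
  File "<stdin>", line 7, in <module>
  File "<stdin>", line 6, in prof
    return _quantile_unchecked(
        a, q, axis, out, overwrite_input, method, keepdims, weights)
    return _ureduce(a,
                    func=_quantile_ureduce_func,
    ...<5 lines>...
                    overwrite_input=overwrite_input,
                    method=method)
    r = func(a, **kwargs)
    result = _quantile(arr,
                       quantiles=q,
    ...<2 lines>...
                       out=out,
                       weights=wgt)
    slices_having_nans = np.isnan(arr[-1, ...])
                                  ~~~^^^^^^^^^
IndexError: index -1 is out of bounds for axis 0 with size 0
```

Run:
```python
from h import *
for n in ("scene","side"):
    P=cloud(bot.camera(n)).reshape(-1,3)
    k=(abs(P[:,0]-.465)<.012)&(P[:,2]>.066)&(P[:,2]<.078)&(P[:,1]<-.2)&(P[:,1]>-.3)
    print(n,k.sum(),np.percentile(P[k,1],[2,10,50,90,98]).round(4) if k.any() else 0)
```

```text
scene 63 [-0.2571 -0.2533 -0.2366 -0.2263 -0.2234]
side 55 [-0.2551 -0.2503 -0.2414 -0.2311 -0.228 ]
```

The jaw's back edge moved 49.6 mm, so it is fully open. Lower the pawl, release, and retreat up to where the wrist camera sees the lock.

Request:
drive_tool:
  plan:
    - {"dx": 0.004,"dy": 0,"dz": 0.006,"roll": 0,"hand": 0.005}
    - {"dx": 0.008,"dy": 0,"dz": 0.012,"roll": 0,"hand": 0.005}
    - {"dx": 0.012,"dy": 0,"dz": 0.017,"roll": 0,"hand": 0.005}
    - {"dx": 0.014,"dy": 0,"dz": 0.02,"roll": 0,"hand": 0.005}
    - {"dx": 0.014,"dy": 0,"dz": 0.02,"roll": 0,"hand": 0.06}
    - {"dx": 0.014,"dy": 0,"dz": 0.02,"roll": 0,"hand": 0.06}
    - {"dx": 0.014,"dy": 0,"dz": 0.02,"roll": 0,"hand": 0.06}
    - {"dx": 0.014,"dy": 0,"dz": 0.02,"roll": 0,"hand": 0.06}
    - {"dx": 0.014,"dy": 0,"dz": 0.02,"roll": 0,"hand": 0.06}
    - {"dx": 0.014,"dy": 0,"dz": -0.005,"roll": 0,"hand": 0.06}
    - {"dx": 0.014,"dy": 0,"dz": -0.035,"roll": 0,"hand": 0.06}
    - {"dx": 0.014,"dy": 0,"dz": -0.05,"roll": 0,"hand": 0.06}
    - {"dx": 0.014,"dy": 0,"dz": -0.05,"roll": 0,"hand": 0.06}

```text
time: 10.53
ee_pos: [0.5062, -0.0855, 0.3767]
tcp_rot: [179.7, 0.1, 90.0]
wrist_force: [0.5, 0.2, 0.7]
opening: 0.0601
```

Request:
drive_tool:
  plan:
    - {"dx": -0.02,"dy": 0,"dz": 0,"roll": 0,"hand": 0.06}
    - {"dx": -0.06,"dy": 0,"dz": 0,"roll": 0,"hand": 0.06}
    - {"dx": -0.1,"dy": 0,"dz": 0,"roll": 0,"hand": 0.06}
    - {"dx": -0.14,"dy": -0.003,"dz": 0,"roll": 0,"hand": 0.06}
    - {"dx": -0.18,"dy": -0.006,"dz": 0,"roll": 0,"hand": 0.06}
    - {"dx": -0.22,"dy": -0.006,"dz": 0,"roll": 0,"hand": 0.06}
    - {"dx": -0.255,"dy": -0.006,"dz": 0,"roll": 0,"hand": 0.06}
    - {"dx": -0.2745,"dy": -0.006,"dz": 0,"roll": 0,"hand": 0.06}
    - {"dx": -0.2745,"dy": -0.006,"dz": 0,"roll": 0,"hand": 0.06}
    - {"dx": -0.2745,"dy": -0.006,"dz": 0,"roll": 0,"hand": 0.06}

```text
time: 11.37
ee_pos: [0.4995, -0.3609, 0.3714]
tcp_rot: [-179.9, -0.1, 89.9]
wrist_force: [-0.2, 0.5, -0.4]
opening: 0.0599
```

Run:
```python
from h import *
st(); print(bot.get_obs()["q"]); c=bot.camera("wrist"); W=cloud(c); save(c,"w6.png")
rep("plate",W,(.38,.62),(-.34,-.285),(.094,.104))
rep("bolts",W,(.38,.62),(-.34,-.285),(.106,.12))
rep("jaw",W,(.455,.55),(-.285,-.212),(.066,.077))
rep("fixedjaw",W,(.455,.55),(-.36,-.3),(.064,.076))
P=W.reshape(-1,3)
for y in np.arange(-.18,-.07,.02):
    k=(abs(P[:,1]-y)<.004)&(abs(P[:,0]-.505)<.03)&(P[:,2]>.08)&(P[:,2]<.18)
    if k.sum()>3: print(round(y,3),np.percentile(P[k,2],95).round(3))
W=cloud(bot.camera("scene")); rep("scene knob",W,(.48,.54),(-.11,-.05),(.145,.175))
```

```text
{'time': 11.3667, 'ee_pos': [0.4995, -0.3609, 0.3714], 'tcp_rot': [-179.9284, -0.0617, 89.88], 'wrist_force': [-0.1924, 0.5428, -0.3606], 'opening': 0.0599}
[-3.58544167e+01  1.37728679e+01  1.63421331e+01  9.26633966e+01
  8.29512008e-03  5.42655093e+01]
plate 5712 rect [ 496.8 -311.5   20.2  179.9   89.1] med [ 497.6 -311.3   99.1] x [408.8 584.8] y [-321.5 -301.2]
bolts 1208 rect [ 502.7 -310.2   11.    82.    89.6] med [ 490.2 -309.7  110. ] x [462.7 542.5] y [-315.8 -304.9]
jaw 4964 rect [ 503.5 -240.    32.    89.7   89.1] med [ 503.6 -238.8   71.6] x [459.9 546.9] y [-256.  -224.7]
fixedjaw 1986 rect [ 501.1 -321.5   38.2   92.3   89.2] med [ 501.5 -332.2   70. ] x [458.3 545.6] y [-340.1 -302.6]
scene knob 79 rect [505.5 -83.9  20.2  24.6  30.9] med [504.1 -82.3 168.5] x [494.  516.5] y [-96.  -73.9]
```

View pics/w6.png

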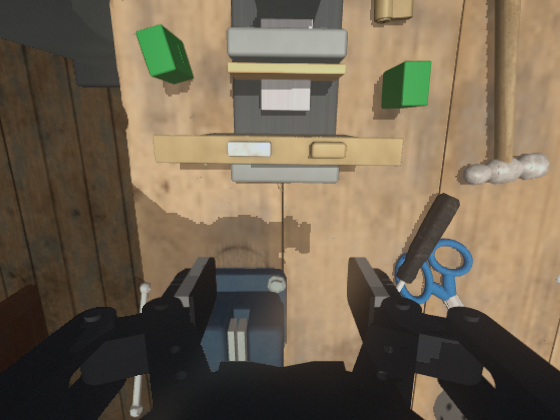

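The lock stands between the open jaws (plate pixels (155–402,150)). Rotate over it with a lateral shift; I'll try the light 15 N setting.

Request:
drive_tool:
  plan:
    - {"dx": 0.01,"dy": 0,"dz": 0,"roll": 0.12,"hand": 0.06}
    - {"dx": 0.03,"dy": 0,"dz": 0,"roll": 0.24,"hand": 0.06}
    - {"dx": 0.0496,"dy": -0.0027,"dz": 0,"roll": 0.36,"hand": 0.06}
    - {"dx": 0.0496,"dy": -0.0027,"dz": 0,"roll": 0.48,"hand": 0.06}
    - {"dx": 0.0496,"dy": -0.0027,"dz": 0,"roll": 0.6,"hand": 0.06}
    - {"dx": 0.0496,"dy": -0.0027,"dz": 0,"roll": 0.72,"hand": 0.06}
    - {"dx": 0.0496,"dy": -0.0027,"dz": 0,"roll": 0.84,"hand": 0.06}
    - {"dx": 0.0496,"dy": -0.0027,"dz": 0,"roll": 0.96,"hand": 0.06}
    - {"dx": 0.0496,"dy": -0.0027,"dz": 0,"roll": 1.08,"hand": 0.06}
    - {"dx": 0.0496,"dy": -0.0027,"dz": 0,"roll": 1.2,"hand": 0.06}
    - {"dx": 0.0496,"dy": -0.0027,"dz": 0.01,"roll": 1.32,"hand": 0.06}
    - {"dx": 0.0496,"dy": -0.0027,"dz": 0.03,"roll": 1.44,"hand": 0.06}
    - {"dx": 0.0496,"dy": -0.0027,"dz": 0.05,"roll": 1.55,"hand": 0.06}
    - {"dx": 0.0496,"dy": -0.0027,"dz": 0.07,"roll": 1.585,"hand": 0.06}
    - {"dx": 0.0496,"dy": -0.0027,"dz": 0.08,"roll": 1.585,"hand": 0.06}
    - {"dx": 0.0496,"dy": -0.0027,"dz": 0.08,"roll": 1.585,"hand": 0.06}
    - {"dx": 0.0496,"dy": -0.0027,"dz": 0.08,"roll": 1.585,"hand": 0.06}
  force: 15

```text
time: 12.88
ee_pos: [0.4971, -0.3095, 0.2931]
tcp_rot: [-180.0, 0.0, -0.7]
wrist_force: [0.2, 0.2, 1.0]
opening: 0.0601
```

Request:
drive_tool:
  plan:
    - {"dx": 0,"dy": 0.0018,"dz": 0.015,"roll": 0,"hand": 0.06}
    - {"dx": 0,"dy": 0.0018,"dz": 0.03,"roll": 0,"hand": 0.05}
    - {"dx": 0,"dy": 0.0018,"dz": 0.04,"roll": 0,"hand": 0.04}
    - {"dx": 0,"dy": 0.0018,"dz": 0.04,"roll": 0,"hand": 0.034}
    - {"dx": 0,"dy": 0.0018,"dz": 0.04,"roll": 0,"hand": 0.028}
    - {"dx": 0,"dy": 0.0018,"dz": 0.04,"roll": 0,"hand": 0.024}
    - {"dx": 0,"dy": 0.0018,"dz": 0.04,"roll": 0,"hand": 0.02}
    - {"dx": 0,"dy": 0.0018,"dz": 0.04,"roll": 0,"hand": 0.016}
    - {"dx": 0,"dy": 0.0018,"dz": 0.04,"roll": 0,"hand": 0.012}
    - {"dx": 0,"dy": 0.0018,"dz": 0.04,"roll": 0,"hand": 0.012}
    - {"dx": 0,"dy": 0.0018,"dz": 0.04,"roll": 0,"hand": 0.012}
    - {"dx": 0,"dy": 0.0018,"dz": 0.04,"roll": 0,"hand": 0.012}
  force: 15

```text
time: 13.88
ee_pos: [0.4973, -0.3123, 0.254]
tcp_rot: [179.9, -0.1, -0.8]
wrist_force: [-0.5, -0.4, 6.4]
opening: 0.0196
```

Request:
drive_tool:
  plan:
    - {"dx": 0,"dy": 0,"dz": -0.002,"roll": 0,"hand": 0.012}
    - {"dx": 0,"dy": 0,"dz": -0.006,"roll": 0,"hand": 0.012}
    - {"dx": 0,"dy": 0,"dz": -0.012,"roll": 0,"hand": 0.012}
    - {"dx": 0,"dy": 0,"dz": -0.02,"roll": 0,"hand": 0.012}
    - {"dx": 0,"dy": 0,"dz": -0.025,"roll": 0,"hand": 0.012}
    - {"dx": 0,"dy": 0,"dz": -0.025,"roll": 0,"hand": 0.012}
    - {"dx": 0,"dy": 0,"dz": -0.025,"roll": 0,"hand": 0.012}
    - {"dx": 0,"dy": 0,"dz": -0.025,"roll": 0,"hand": 0.012}

```text
time: 14.55
ee_pos: [0.497, -0.312, 0.2775]
tcp_rot: [-180.0, 0.0, -0.8]
wrist_force: [-0.3, -0.3, -7.2]
opening: 0.0195
```

Run:
```python
from h import *
st(); print(bot.get_obs()["torque"]); W=cloud(bot.camera("side"))
rep("side plate",W,(.40,.6),(-.34,-.29),(.11,.130))
P=W.reshape(-1,3); k=(P[:,1]<-.29)&(P[:,1]>-.33)&(P[:,2]>.112)&(P[:,2]<.128)
for x in (.415,.425,.44,.45,.55,.56,.57,.58):
    m=k&(abs(P[:,0]-x)<.005); print(x,m.sum(),np.median(P[m],0).round(4) if m.any() else 0)
```

```text
{'time': 14.55, 'ee_pos': [0.497, -0.312, 0.2775], 'tcp_rot': [-179.9913, 0.0157, -0.8162], 'wrist_force': [-0.3232, -0.2847, -7.1883], 'opening': 0.0195}
[0.05079535 0.03533895 0.00606582]
side plate 731 rect [ 498.4 -319.5   36.6  179.1   89.6] med [ 495.6 -317.8  123.4] x [411.1 585.6] y [-336.3 -302.3]
0.415 30 [ 0.4155 -0.3127  0.1244]
0.425 32 [ 0.4255 -0.3129  0.1247]
0.44 46 [ 0.4403 -0.316   0.1234]
0.45 45 [ 0.4505 -0.3158  0.1237]
0.55 46 [ 0.5495 -0.3178  0.123 ]
0.56 40 [ 0.5597 -0.3185  0.1233]
0.57 31 [ 0.5702 -0.3154  0.1244]
0.58 34 [ 0.58   -0.3145  0.1236]
```

Run:
```python
from h import *
W=cloud(bot.camera("scene")); P=W.reshape(-1,3)
k=(P[:,0]>.38)&(P[:,0]<.6)&(P[:,1]>.25)&(P[:,1]<.31)&(P[:,2]>.056)&(P[:,2]<.064)
(c,s,a)=cv2.minAreaRect((P[k,:2]*1000).astype(np.float32)); print("far",c,s,a)
t=np.radians(10); ex=np.array([np.cos(t),np.sin(t)]); ey=np.array([-ex[1],ex[0]])
Q=np.c_[P[:,:2]@ex,P[:,:2]@ey,P[:,2]]
o=np.array([.488,.249]); q0=(o@ex,o@ey); print(q0)
for n,z in (("tops",(.056,.064)),("plate",(.094,.103)),("floor",(.006,.014))):
    m=(abs(Q[:,0]-q0[0])<.11)&(abs(Q[:,1]-q0[1])<.1)&(Q[:,2]>z[0])&(Q[:,2]<z[1])
    h,e=np.histogram((Q[m,1]-q0[1])*1000,np.arange(-100,101,5)); print(n,[(int(a),int(b)) for a,b in zip(e,h) if b>5])
    for lo,hi in ((-46,-20),(-36,-22),(20,40)):
        mm=m&((Q[:,1]-q0[1])*1000>lo)&((Q[:,1]-q0[1])*1000<hi)
        if mm.sum()>10: print("  ",lo,hi,mm.sum(),((np.percentile(Q[mm,0],[1,99])-q0[0])*1000).round(1),((np.percentile(Q[mm,1],[2,50,98])-q0[1])*1000).round(1))
```

```text
far (482.54833984375, 278.269775390625) (147.2364044189453, 12.04880142211914) 9.871086120605469
(np.float64(0.5238245797090232), np.float64(0.1604768197985778))
tops [(-55, 71), (-50, 14), (-35, 51), (-30, 124), (-25, 68), (20, 10), (25, 106), (30, 135), (35, 8)]
   -46 -20 243 [-72.2  71.7] [-32.9 -26.9 -22.4]
   -36 -22 240 [-72.2  71.7] [-32.9 -26.9 -22.6]
   20 40 259 [-72.7  70.8] [24.7 30.4 35.2]
plate [(-75, 7), (-70, 71), (-65, 91), (-60, 95), (-55, 150), (-50, 31)]
floor [(-95, 7), (-90, 28), (-85, 27), (-80, 46), (-75, 45), (-70, 32), (-65, 42), (-60, 29), (-55, 33), (-50, 31), (-45, 28), (-40, 31), (-35, 34), (-30, 72), (-25, 146), (-20, 132), (-15, 136), (-10, 143), (-5, 122), (0, 46), (5, 30), (10, 32), (15, 33), (20, 35), (25, 35), (30, 142), (35, 34), (70, 13), (80, 8), (85, 11), (90, 8), (95, 31)]
   -46 -20 320 [-98.9  98.7] [-45.2 -25.7 -20.3]
   -36 -22 203 [-98.5  98.7] [-35.3 -25.6 -22.2]
   20 40 246 [-98.2 100. ] [20.6 32.8 36.6]
```

Request:
drive_tool:
  plan:
    - {"dx": 0,"dy": 0,"dz": -0.01,"roll": 0,"hand": 0.012}
    - {"dx": 0,"dy": 0,"dz": -0.03,"roll": 0,"hand": 0.012}
    - {"dx": 0,"dy": 0,"dz": -0.055,"roll": 0,"hand": 0.012}
    - {"dx": 0,"dy": 0,"dz": -0.08,"roll": 0,"hand": 0.012}
    - {"dx": 0,"dy": 0,"dz": -0.105,"roll": 0,"hand": 0.012}
    - {"dx": 0,"dy": 0,"dz": -0.13,"roll": 0,"hand": 0.012}
    - {"dx": 0,"dy": 0,"dz": -0.15,"roll": 0,"hand": 0.012}
    - {"dx": 0,"dy": 0,"dz": -0.165,"roll": 0,"hand": 0.012}
    - {"dx": 0,"dy": 0,"dz": -0.17,"roll": 0,"hand": 0.012}
    - {"dx": 0,"dy": 0,"dz": -0.17,"roll": 0,"hand": 0.012}

```text
time: 15.48
ee_pos: [0.497, -0.3121, 0.4494]
tcp_rot: [179.9, -0.1, -0.8]
wrist_force: [0.1, 0.8, -6.7]
opening: 0.019
```

Request:
drive_tool:
  plan:
    - {"dx": 0,"dy": -0.008,"dz": 0,"roll": 0,"hand": 0.012}
    - {"dx": 0,"dy": -0.024,"dz": 0,"roll": 0,"hand": 0.012}
    - {"dx": -0.001,"dy": -0.048,"dz": 0,"roll": 0,"hand": 0.012}
    - {"dx": -0.002,"dy": -0.08,"dz": 0,"roll": -0.01,"hand": 0.012}
    - {"dx": -0.004,"dy": -0.115,"dz": 0,"roll": -0.02,"hand": 0.012}
    - {"dx": -0.005,"dy": -0.15,"dz": 0,"roll": -0.04,"hand": 0.012}
    - {"dx": -0.006,"dy": -0.185,"dz": 0,"roll": -0.06,"hand": 0.012}
    - {"dx": -0.007,"dy": -0.22,"dz": 0,"roll": -0.08,"hand": 0.012}
    - {"dx": -0.008,"dy": -0.255,"dz": 0,"roll": -0.1,"hand": 0.012}
    - {"dx": -0.009,"dy": -0.29,"dz": 0,"roll": -0.12,"hand": 0.012}
    - {"dx": -0.01,"dy": -0.325,"dz": 0,"roll": -0.14,"hand": 0.012}
    - {"dx": -0.012,"dy": -0.36,"dz": 0,"roll": -0.16,"hand": 0.012}
    - {"dx": -0.013,"dy": -0.395,"dz": 0,"roll": -0.175,"hand": 0.012}
    - {"dx": -0.014,"dy": -0.43,"dz": 0,"roll": -0.187,"hand": 0.012}
    - {"dx": -0.015,"dy": -0.465,"dz": 0,"roll": -0.187,"hand": 0.012}
    - {"dx": -0.016,"dy": -0.5,"dz": 0,"roll": -0.187,"hand": 0.012}
    - {"dx": -0.017,"dy": -0.53,"dz": 0,"roll": -0.187,"hand": 0.012}
    - {"dx": -0.0174,"dy": -0.55,"dz": 0,"roll": -0.187,"hand": 0.012}
    - {"dx": -0.0174,"dy": -0.56,"dz": 0,"roll": -0.187,"hand": 0.012}
    - {"dx": -0.0174,"dy": -0.562,"dz": 0,"roll": -0.187,"hand": 0.012}

```text
time: 17.15
ee_pos: [0.5131, 0.1203, 0.4474]
tcp_rot: [-178.4, 0.1, 12.9]
wrist_force: [0.7, -0.7, -6.9]
opening: 0.019
```

Request:
drive_tool:
  plan:
    - {"dx": 0,"dy": 0,"dz": 0,"roll": 0,"hand": 0.012}
    - {"dx": 0,"dy": 0,"dz": 0,"roll": 0,"hand": 0.012}
    - {"dx": 0,"dy": 0,"dz": 0,"roll": 0,"hand": 0.012}

```text
time: 17.4
ee_pos: [0.5126, 0.1206, 0.4475]
tcp_rot: [-178.4, 0.0, 13.0]
wrist_force: [-0.9, 0.8, -4.9]
opening: 0.0192
```

Run:
```python
from h import *
o=bot.get_obs(); print(o["q"].round(2) if hasattr(o["q"],"round") else o["q"]); st()
p=o["ee_pos"]; 
from scipy.spatial.transform import Rotation as R
r=R.from_euler('xyz',o["tcp_rot"],degrees=True).as_matrix()
print(r.round(4))
tip=p+r@[0,0,.155]; tgt=np.array([.4875,.2503]); print("grasp",tip)
d=np.array([.4875,.2503,tip[2]])-tip; print("tool shift",r.T@d)
W=cloud(bot.camera("scene")); rep("held",W,(.38,.64),(.06,.19),(.25,.31))
```

```text
[ 12.91   2.97  12.77  99.85   1.57 179.95]
{'time': 17.4, 'ee_pos': [0.5126, 0.1206, 0.4475], 'tcp_rot': [-178.433, 0.0463, 12.9608], 'wrist_force': [-0.8607, 0.7839, -4.938], 'opening': 0.0192}
[[ 9.745e-01  2.242e-01 -6.900e-03]
 [ 2.243e-01 -9.742e-01  2.650e-02]
 [-8.000e-04 -2.730e-02 -9.996e-01]]
grasp [0.51157076 0.12471246 0.29259906]
tool shift [ 0.00470972 -0.12773905  0.00349058]
held 1238 rect [510.2 130.  179.9  39.2  14.4] med [498.6 129.4 286. ] x [426.8 594.8] y [ 99.3 149.4]
```

Joint 6 hit its +180° end and stopped the move short. The lock may go in either way round, so I'll turn the tool the other way.

Request:
drive_tool:
  plan:
    - {"dx": 0,"dy": 0,"dz": 0,"roll": -0.04,"hand": 0.012}
    - {"dx": 0,"dy": 0,"dz": 0,"roll": -0.12,"hand": 0.012}
    - {"dx": 0,"dy": 0,"dz": 0,"roll": -0.24,"hand": 0.012}
    - {"dx": 0,"dy": 0,"dz": 0,"roll": -0.36,"hand": 0.012}
    - {"dx": 0,"dy": 0,"dz": 0,"roll": -0.48,"hand": 0.012}
    - {"dx": 0,"dy": 0,"dz": 0,"roll": -0.6,"hand": 0.012}
    - {"dx": 0,"dy": 0,"dz": 0,"roll": -0.72,"hand": 0.012}
    - {"dx": 0,"dy": 0,"dz": 0,"roll": -0.84,"hand": 0.012}
    - {"dx": 0,"dy": 0,"dz": 0,"roll": -0.96,"hand": 0.012}
    - {"dx": 0,"dy": 0,"dz": 0,"roll": -1.08,"hand": 0.012}
    - {"dx": 0,"dy": 0,"dz": 0,"roll": -1.2,"hand": 0.012}
    - {"dx": 0,"dy": 0,"dz": 0,"roll": -1.32,"hand": 0.012}
    - {"dx": 0,"dy": 0,"dz": 0,"roll": -1.44,"hand": 0.012}
    - {"dx": 0,"dy": 0,"dz": 0,"roll": -1.56,"hand": 0.012}
    - {"dx": 0,"dy": 0,"dz": 0,"roll": -1.68,"hand": 0.012}
    - {"dx": 0,"dy": 0,"dz": 0,"roll": -1.8,"hand": 0.012}
    - {"dx": 0,"dy": 0,"dz": 0,"roll": -1.92,"hand": 0.012}
    - {"dx": 0,"dy": 0,"dz": 0,"roll": -2.02,"hand": 0.012}
    - {"dx": 0,"dy": 0,"dz": 0,"roll": -2.08,"hand": 0.012}
    - {"dx": 0,"dy": 0,"dz": 0,"roll": -2.08,"hand": 0.012}

```text
time: 19.12
ee_pos: [0.5125, 0.1209, 0.4477]
tcp_rot: [179.3, -1.4, 132.3]
wrist_force: [0.1, 0.2, -5.6]
opening: 0.0193
```

Request:
drive_tool:
  plan:
    - {"dx": 0,"dy": 0,"dz": 0,"roll": -0.05,"hand": 0.012}
    - {"dx": 0,"dy": 0,"dz": 0,"roll": -0.15,"hand": 0.012}
    - {"dx": 0,"dy": 0,"dz": 0,"roll": -0.27,"hand": 0.012}
    - {"dx": 0,"dy": 0,"dz": 0,"roll": -0.39,"hand": 0.012}
    - {"dx": 0,"dy": 0,"dz": 0,"roll": -0.51,"hand": 0.012}
    - {"dx": 0,"dy": 0,"dz": 0,"roll": -0.63,"hand": 0.012}
    - {"dx": 0,"dy": 0,"dz": 0,"roll": -0.75,"hand": 0.012}
    - {"dx": 0,"dy": 0,"dz": 0,"roll": -0.87,"hand": 0.012}
    - {"dx": 0,"dy": 0,"dz": 0,"roll": -0.96,"hand": 0.012}
    - {"dx": 0,"dy": 0,"dz": 0,"roll": -1.008,"hand": 0.012}
    - {"dx": 0,"dy": 0,"dz": 0,"roll": -1.008,"hand": 0.012}
    - {"dx": 0,"dy": 0,"dz": 0,"roll": -1.008,"hand": 0.012}

```text
time: 20.12
ee_pos: [0.5126, 0.1209, 0.4476]
tcp_rot: [178.4, -0.1, -170.3]
wrist_force: [0.3, 0.8, -5.4]
opening: 0.0195
```

```bash
cat > to.py <<'E'
from h import *
from scipy.spatial.transform import Rotation as R
o=bot.get_obs(); print(np.round(o["q"],2)); st()
p=o["ee_pos"]; r=R.from_euler('xyz',o["tcp_rot"],degrees=True).as_matrix()
print(r.round(4)); tip=p+r@[0,0,.155]; print("grasp",tip)
for z in (tip[2],.14,.0985): print("shift to z",z,(r.T@(np.array([.4875,.2503,z])-tip)).round(4))
W=cloud(bot.camera("scene")); rep("held",W,(.38,.64),(tip[1]-.05,tip[1]+.05),(tip[2]-.012,tip[2]+.006))
E
python3 to.py
```

```text
[12.94  2.96 12.77 99.84  1.57  3.21]
{'time': 20.1167, 'ee_pos': [0.5126, 0.1209, 0.4476], 'tcp_rot': [178.4319, -0.1236, -170.2613], 'wrist_force': [0.3166, 0.8144, -5.3783], 'opening': 0.0195}
[[-0.9856 -0.169  -0.0068]
 [-0.1692  0.9852  0.0266]
 [ 0.0022  0.0274 -0.9996]]
grasp [0.51151242 0.12507374 0.29266723]
shift to z 0.2926672265292421 [0.0025 0.1274 0.0035]
shift to z 0.14 [0.0022 0.1233 0.1561]
shift to z 0.0985 [0.0021 0.1221 0.1976]
held 546 rect [512.2 130.1 180.2  39.4  11.5] med [499.  126.4 292.9] x [425.7 599.6] y [103.5 148.5]
```

Request:
drive_tool:
  plan:
    - {"dx": 0,"dy": 0.01,"dz": 0,"roll": 0,"hand": 0.012}
    - {"dx": 0.001,"dy": 0.03,"dz": 0,"roll": 0,"hand": 0.012}
    - {"dx": 0.002,"dy": 0.055,"dz": 0,"roll": 0,"hand": 0.012}
    - {"dx": 0.002,"dy": 0.08,"dz": 0,"roll": 0,"hand": 0.012}
    - {"dx": 0.002,"dy": 0.105,"dz": 0.005,"roll": 0,"hand": 0.012}
    - {"dx": 0.002,"dy": 0.12,"dz": 0.02,"roll": 0,"hand": 0.012}
    - {"dx": 0.002,"dy": 0.1245,"dz": 0.04,"roll": 0,"hand": 0.012}
    - {"dx": 0.002,"dy": 0.1245,"dz": 0.065,"roll": 0,"hand": 0.012}
    - {"dx": 0.002,"dy": 0.124,"dz": 0.09,"roll": 0,"hand": 0.012}
    - {"dx": 0.002,"dy": 0.123,"dz": 0.11,"roll": 0,"hand": 0.012}
    - {"dx": 0.002,"dy": 0.123,"dz": 0.124,"roll": 0,"hand": 0.012}
    - {"dx": 0.002,"dy": 0.123,"dz": 0.126,"roll": 0,"hand": 0.012}
    - {"dx": 0.002,"dy": 0.123,"dz": 0.126,"roll": 0,"hand": 0.012}
    - {"dx": 0.002,"dy": 0.123,"dz": 0.126,"roll": 0,"hand": 0.012}

```text
time: 21.33
ee_pos: [0.4886, 0.2454, 0.326]
tcp_rot: [178.4, -0.1, -170.1]
wrist_force: [0.5, 0.5, -6.6]
opening: 0.0193
```

```bash
python3 to.py
python3 - <<'E'
from h import *
a=bot.camera("scene"); b=bot.camera("wrist")
save({"frame":np.hstack([cv2.resize(a["frame"][230:380,150:350],(400,300)),cv2.resize(b["frame"],(400,300))])},"p7.png")
E
```

```text
[26.35  3.41 -0.29 85.91  1.54 16.46]
{'time': 21.3333, 'ee_pos': [0.4886, 0.2454, 0.326], 'tcp_rot': [178.4099, -0.0686, -170.0956], 'wrist_force': [0.4586, 0.4948, -6.6185], 'opening': 0.0193}
[[-0.9851 -0.1719 -0.006 ]
 [-0.172   0.9847  0.0271]
 [ 0.0012  0.0277 -0.9996]]
grasp [0.48769468 0.24961735 0.17108507]
shift to z 0.1710850731785556 [0.0001 0.0007 0.    ]
shift to z 0.14 [ 0.     -0.0002  0.0311]
shift to z 0.0985 [-0.     -0.0013  0.0726]
held 531 rect [488.9 254.5 180.5  39.7  12.4] med [474.6 249.8 171.3] x [401.3 576.3] y [227.3 272.9]
```

View pics/p7.png

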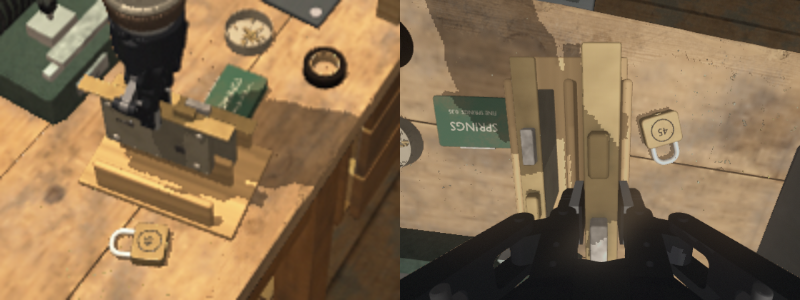

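The lock hangs centred over the empty stall (wrist (600,150) between the dividers at 570 and 625), parallel to the racked lock.

Request:
drive_tool:
  plan:
    - {"dx": 0,"dy": 0,"dz": 0.01,"roll": 0,"hand": 0.012}
    - {"dx": 0,"dy": -0.001,"dz": 0.025,"roll": 0,"hand": 0.012}
    - {"dx": 0,"dy": -0.001,"dz": 0.04,"roll": 0,"hand": 0.012}
    - {"dx": 0,"dy": -0.002,"dz": 0.052,"roll": 0,"hand": 0.012}
    - {"dx": 0,"dy": -0.002,"dz": 0.06,"roll": 0,"hand": 0.012}
    - {"dx": 0,"dy": -0.002,"dz": 0.065,"roll": 0,"hand": 0.012}
    - {"dx": 0,"dy": -0.002,"dz": 0.067,"roll": 0,"hand": 0.012}
    - {"dx": 0,"dy": -0.002,"dz": 0.068,"roll": 0,"hand": 0.012}
    - {"dx": 0,"dy": -0.002,"dz": 0.068,"roll": 0,"hand": 0.012}
    - {"dx": 0,"dy": -0.002,"dz": 0.068,"roll": 0,"hand": 0.012}

```text
time: 22.32
ee_pos: [0.4886, 0.2451, 0.2576]
tcp_rot: [178.4, -0.1, -170.1]
wrist_force: [-0.2, 0.0, -6.0]
opening: 0.0194
```

Request:
drive_tool:
  plan:
    - {"dx": 0,"dy": 0,"dz": 0.001,"roll": 0,"hand": 0.012}
    - {"dx": 0,"dy": 0,"dz": 0.002,"roll": 0,"hand": 0.012}
    - {"dx": 0,"dy": 0,"dz": 0.003,"roll": 0,"hand": 0.012}
    - {"dx": 0,"dy": 0,"dz": 0.0035,"roll": 0,"hand": 0.012}
    - {"dx": 0,"dy": 0,"dz": 0.0035,"roll": 0,"hand": 0.012}
    - {"dx": 0,"dy": 0,"dz": 0.0035,"roll": 0,"hand": 0.012}

```text
time: 22.82
ee_pos: [0.4884, 0.2451, 0.2542]
tcp_rot: [178.4, -0.1, -170.1]
wrist_force: [-2.5, 0.1, 3.8]
opening: 0.0192
```

The foot is on the floor (force went from -6 to +3.8 N). Release slowly and withdraw.

Request:
drive_tool:
  plan:
    - {"dx": 0,"dy": 0,"dz": 0,"roll": 0,"hand": 0.021}
    - {"dx": 0,"dy": 0,"dz": 0,"roll": 0,"hand": 0.023}
    - {"dx": 0,"dy": 0,"dz": 0,"roll": 0,"hand": 0.026}
    - {"dx": 0,"dy": 0,"dz": 0,"roll": 0,"hand": 0.03}
    - {"dx": 0,"dy": 0,"dz": 0,"roll": 0,"hand": 0.036}
    - {"dx": 0,"dy": 0,"dz": 0,"roll": 0,"hand": 0.042}
    - {"dx": 0,"dy": 0,"dz": 0,"roll": 0,"hand": 0.045}
    - {"dx": 0,"dy": 0,"dz": 0,"roll": 0,"hand": 0.045}
    - {"dx": 0,"dy": 0,"dz": -0.01,"roll": 0,"hand": 0.045}
    - {"dx": 0,"dy": 0,"dz": -0.03,"roll": 0,"hand": 0.045}
    - {"dx": 0,"dy": 0,"dz": -0.06,"roll": 0,"hand": 0.045}
    - {"dx": 0,"dy": 0,"dz": -0.1,"roll": 0,"hand": 0.045}
    - {"dx": 0,"dy": 0,"dz": -0.14,"roll": 0,"hand": 0.045}
    - {"dx": 0,"dy": 0,"dz": -0.16,"roll": 0,"hand": 0.045}
    - {"dx": 0,"dy": 0,"dz": -0.16,"roll": 0,"hand": 0.045}
    - {"dx": 0,"dy": 0,"dz": -0.16,"roll": 0,"hand": 0.045}

```text
time: 24.15
ee_pos: [0.4896, 0.2408, 0.4154]
tcp_rot: [178.4, 0.1, -170.1]
wrist_force: [-0.3, 0.6, -0.9]
opening: 0.045
```

Run:
```python
from h import *
st(); a=bot.camera("scene"); b=bot.camera("wrist"); W=cloud(a); Wb=cloud(b)
t=np.radians(10); ex=np.array([np.cos(t),np.sin(t)]); ey=np.array([-ex[1],ex[0]])
for n,w in (("scene",W),("wrist",Wb)):
    P=w.reshape(-1,3); P=P[(P[:,2]>.0945)&(P[:,2]<.104)]; q=(P[:,:2]-[.4875,.2503]); u=q@ex; v=q@ey
    for nm,m in (("lock",(abs(v)<.03)&(abs(u)<.12)),("racked",(abs(v+.057)<.027)&(abs(u)<.12))):
        if m.sum()>20: print(n,nm,m.sum(),np.percentile(u[m],[1,99]).round(4),np.percentile(v[m],[1,50,99]).round(4),np.median(P[m,2]).round(4),np.round(cv2.minAreaRect((P[m,:2]*1000).astype(np.float32))[2],1))
rep("block",W,(.36,.42),(-.17,-.1),(.045,.065)); rep("knob",W,(.48,.54),(-.12,-.05),(.15,.2)); rep("jaw",W,(.455,.475),(-.3,-.2),(.066,.078))
save({"frame":np.hstack([cv2.resize(a["frame"][110:380,150:400],(400,432)),cv2.copyMakeBorder(cv2.resize(b["frame"],(400,300)),0,132,0,0,0)])},"p8.png")
```

```text
{'time': 24.15, 'ee_pos': [0.4896, 0.2408, 0.4154], 'tcp_rot': [178.3815, 0.0531, -170.066], 'wrist_force': [-0.3253, 0.6403, -0.8553], 'opening': 0.045}
scene lock 510 [-0.0867  0.0901] [-0.0094  0.0032  0.0112] 0.0997 9.7
scene racked 457 [-0.0881  0.0896] [-0.071  -0.0578 -0.0498] 0.0996 9.6
wrist lock 3706 [-0.0875  0.0888] [-0.0068  0.0035  0.0127] 0.0992 10.0
wrist racked 3028 [-0.0882  0.0555] [-0.0684 -0.0585 -0.0487] 0.0991 9.9
block 122 rect [ 385.6 -130.9   34.6   26.6    5.4] med [ 384.8 -127.1   57.4] x [368.7 401.9] y [-143.7 -118. ]
knob 74 rect [505.7 -84.3  20.4  22.6  31.2] med [503.7 -81.  168.7] x [494.4 515.6] y [-95.9 -74.4]
jaw 53 rect [ 465.9 -239.1   34.2   16.8   90. ] med [ 465.9 -238.5   71.5] x [458.1 474.3] y [-255.7 -223.2]
```

View pics/p8.png

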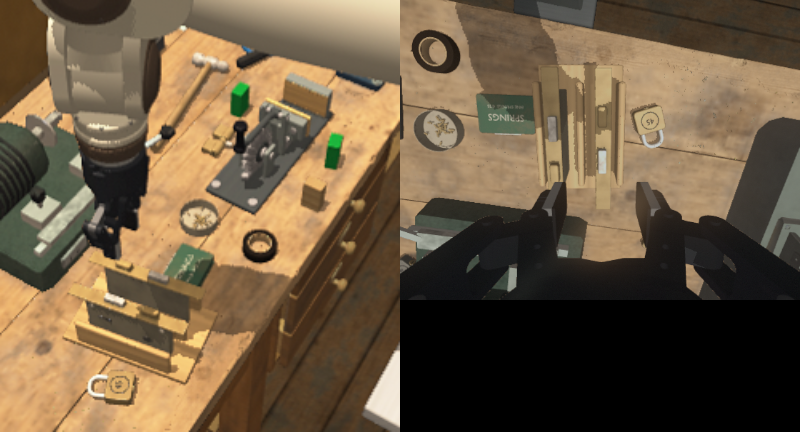

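The lock stands upright in the stall (wrist (603,140)), parallel to the racked one and at the same height. The block is standing on the bench at (313,195). Handing in.

```bash
python3 -c "
from workcell import bot
print(bot.job_done(), bot.get_obs()['time'])"
```

```text
the job is handed in; nothing more can be done
the job is handed in; nothing more can be done
```

The lock case is out of the clamp and standing upright in the empty stall of the rack. The job is handed in; the last robot time I read was 24.2 s.

**What I did:**
1. I stood the wooden block on the bench at about (0.386, -0.130), about 5 cm from the clamp's base.
2. I raised the pawl about 0.2 rad and held it up about 2.5 s until the jaw had run back, then lowered it onto the wheel and let go.
3. I gripped the lock at its face plate with the grip set to 15 N and set it down until I felt contact, at about 10 N. Then I let go.

**Last checks:**
- **Lock:** its top is at 99.2 mm, level with the racked lock (99.1 mm). It is parallel to the rack and about 3 mm off the stall's middle.
- **Jaw and pawl:** the jaw moved 49.6 mm by one camera and is still there. The knob is back at its starting height.
- **Other things:** the block is still standing, and the racked lock read within 1–2 mm of where it was. I checked the other loose things only by eye in the last pictures.

**What did not go as planned:**
- The pads closed on the knob's mushroom head instead of its stem. It held, at 60 N.
- Joint 6 reached its range end while I carried the lock, which stopped the move short. I turned the tool the other way, so the lock stands the other way round, which the task allows.
- The tool kept a tilt of about 1.6° after that, so the lock was set down slightly tilted; it stands at the same height as the racked one.
- The gripper's stated minimum is 20 N. It accepted the 15 N setting, but the actual grip may have been 20 N.
- I viewed 11 pictures, one over the budget.

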